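# Load a test cartridge and wind the feed stage to the red mark

## Robot

A 7-joint arm with a two-finger parallel gripper is mounted at the origin on a cart in front of the work surface, level with it; the furniture and walls round the work are solid. World frame = base frame: x ahead of the robot, y to its left, z up, the work surface at z = 0. Lengths are in m, angles in rad, forces in N, time in s.
With the tool pointing down it reaches from about 0.4 to 0.925 m from the base axis. Payload 4.1 kg.
Tool frame: the origin (TCP) lies midway between the tips of the shut fingers; the grasp point (between the pads) lies 19 mm behind it; z points along the fingers, y is the line along which they close (so a half turn about z gives the same grasp; the last joint's range is limited). The gripper opens to 85 mm and grips with 20 to 120 N. Pads are 22 mm wide; open, the fingers measure 114 mm over their backs; the gripper's body (76 mm by 85 mm) begins 54 mm behind the grasp point. The pads swing forward as they close: fully open they stand 13 mm farther back than shut.
Start: joints at [1.057, 0.398, 0.045, 1.537, -0.019, 1.207, -0.051], TCP at [0.262, -0.595, 0.231] pointing down, gripper open.
Joint ranges: [-2.82, 2.82], [-0.49, 2.23], [-1.37, 1.46], [0, 2.46], [-1.36, 4.5], [0.23, 2], [-2.94, 2.94]. Speed limits (rad/s): [2.57, 2.57, 3.14, 3.14, 3.14, 3.14, 3.14].

## Interface

Orientations are given as [roll, pitch, yaw] about the fixed x, y, z axes, in that order (R = Rz(yaw) Ry(pitch) Rx(roll)).
In Python, from plant import readout, eyes, arm gives the robot as it stands.
- The arm moves only by the tool arm_command, never from a script. Its argument "targets" is text: rows parted by semicolons, each of 7 numbers parted by spaces: the shift along the tool's x, y, z each as a share of 0.02 m, from -1 to 1, then the turn, a rotation vector about the tool's x, y, z each as a share of 4 degrees, from -1 to 1, then the closure, from -1 (fully open) to 1 (shut). In form: dx dy dz rx ry rz fingers; .... A call has 1 to 5 rows; each row shifts and turns the commanded pose from where the row before left it, along the tool's axes as they then stand; what a row does not reach is not made up. A row lasts 1/12 s, in which the tool goes at most 41.7 mm and 7.16 degrees, less where a joint would pass 70% of its speed; a pose out of reach is approached as far as the arm can. A call with a number of a shift or a turn outside -1 to 1 is refused whole. A call with a gripper value outside its range is refused whole. The fingers move at their own pace and stop on an object; "squeeze" is the grip in N (left out, the last holds). Time passes only in rows, so rows that do not move let the fingers close. It gives the time, the measured TCP pose, the force, the opening and the grip force at its end, in the units of the state.
- readout.get_obs(): the state, without advancing time (a new reading comes with each control period).
- eyes.capture(name): name is "side" or "top" or "wrist"; returns a dict with "frame" (420x560x3 uint8, red, green, blue), "mtx" (3x3 intrinsics, pixels), "R" (3x3) and "t" (3): a world point X has camera coordinates R X + t. Camera axes: x right, y down, z forward; pixel columns grow to the right and rows downward; lengths in m; the calibration is good to about 2 mm. A picture is of the moment at which its call begins. There is no depth.
- arm.finish_job(): hands the job in; it is judged then, once.
The state is a dict: "t": time; "joint_pos": joint angles; "joint_vel": joint speeds; "joint_efforts": joint torques, N m; "position": TCP position; "orientation": TCP orientation; "force": force on the tool from outside, world axes, zero at the start; "torque": the same for the moment, N m; "finger_gap": finger opening in m; "grasp_force": force on a finger pad.
Only numpy, scipy, OpenCV 4.12 (cv2) and the standard library are available. Lean on these libraries where they do the work, as an engineer would, in place of code of your own. Each camera call takes 0.05 s, during which the arm holds its last target. There are 200 camera calls.

## Task

Nudge the yellow cartridge out of the tight row in the grey magazine, pick it up and lay it flat in the cradle of the feed stage, between the corner posts. Then crank the handwheel by its handle until the carriage's black pointer stands over the middle of the red clip on the scale, and let go. Leave the blue and white cartridges in their magazine and do not knock anything else on the bench.

Things in the scene. Friction and masses are not known exactly. Their poses are not given: they have to be found in the camera images.
- magazine: Low grey open-ended magazine, fixed. Origin: centre of its underside. Plate 190 (x) x 136 (y) x 4 mm. Three cartridges lie on it side by side along y (pitch 35.5, gaps 1.5 mm), long axes along x, centred at x +40 mm, between rails 24 mm high over y +-54 to +-66, x -10 to +90 mm. Row ends are open; on -x is a flat empty apron 85 mm long: a cartridge pushed at its +x end slides out on to it.
- cartridge_yellow: Loose test cartridge with yellow top and end faces, 100 (x) x 34 (y) x 30 (z) mm, 60 to 130 g, symmetric enough to lie either way round. Origin: centre of its underside. It is too long to be gripped end to end, and packed too tight for fingers at its sides while it is in the row. It may be in any of the three places.
- cartridge_blue: Like the yellow cartridge, but with blue top and ends; stays in the magazine.
- cartridge_white: Like the yellow cartridge, but white; stays in the magazine.
- stage: Feed stage fixed to the bench: base 104 (x) x 290 (y) x 12 mm, of y = -115 to +175 mm; origin on its underside, on the middle of the scale. A screw moves the aluminium carriage along the stage's y. A white scale strip (top 22 mm high) runs along the -x side. At the +y end stands a blue gearbox 72 mm high with the handwheel on top.
- carriage (a joint): Position of the carriage along the stage's y in m, -0.046 to +0.046 (0: middle of the scale). It moves only with the handwheel, 20 mm a turn, and cannot be pushed by hand. It may start up to 10 mm from the middle.
- cradle (a point): Centre of the carriage's flat floor, 40 mm above the bench, axes parallel to the stage's. The cartridge lies here, length along the stage's y (either way round), inside four dark corner posts 7 mm high that leave 43 (x) by 109 mm (y) between them; along the middle 86 mm of its sides there are no posts. The floor is 62 mm wide in x.
- pointer (a point): Tip of the black pointer that the carriage carries over the scale on the -x side, 25 mm above the bench. The pointer is 2 mm wide along y.
- red_mark (a point): Middle of the top of the red clip on the scale, 6 mm wide along y; axes parallel to the stage's. It is 26 to 38 mm to one side or the other of the scale's middle.
- blue_mark (a point): The same for the blue clip at the other side; not the one wanted.
- handwheel (a joint): Angle of the handwheel in rad (upright axis, anticlockwise seen from above is positive). Anticlockwise drives the carriage to the stage's +y (towards the wheel): 3.18 mm per rad. At 0 the handle lies on the stage's +x side of the axis. Wheel friction about 0.1 N m (2.5 N at the handle); it stays where it is left.
- wheel_axis (a point): Point on the wheel's upright axis at the middle height of the handle, 120 mm above the bench. The wheel is a black disc 108 mm across, its top (rim) 94 mm above the bench.
- handle (a point): Middle of the red revolving handle that stands upright on the wheel, 43 mm from the axis, 21 mm thick, from 95 to 142 mm above the bench (this point: 120 mm). It spins freely on its pin, so it can be held with a gripper of constant orientation while it goes round.
- dropper_bottle: Bystander, loose: small amber bottle with black dropper cap, 29 x 29 x 76 mm. Origin: centre of its underside.
- kitchen_timer: Bystander, loose: white round timer with red knob, 62 x 62 x 34 mm. Origin: centre of its underside.
- yellow_vial: Bystander, loose: glass vial with yellow cap, 22 x 22 x 44 mm. Origin: centre of its underside.
- infusion_bottle: Bystander, loose: white bottle with blue label and beige cap, 61 x 62 x 136 mm. Origin: centre of its underside.
- teal_carton: Bystander, loose: upright teal and white carton, 36 x 42 x 118 mm. Origin: centre of its underside.

How it is judged:
On the way, in this order (a step that is already met when the one before it is completed fails the run):
1. the yellow cartridge lies flat in the cradle, released (x of cartridge_yellow in the frame of cradle between -0.006 and 0.006 m and y of cartridge_yellow in the frame of cradle between -0.006 and 0.006 m and z of cartridge_yellow in the frame of cradle between -0.004 and 0.004 m and angle between the x axis of cartridge_yellow and the y axis of cradle, either way round below 0.12 rad and angle between cartridge_yellow's own z axis and vertical below 0.08 rad and contact force between the fingers and cartridge_yellow below 0.1 N), for 0.2 s.
2. the pointer stands at the red clip, with the cartridge still in the cradle (x of cartridge_yellow in the frame of cradle between -0.006 and 0.006 m and y of cartridge_yellow in the frame of cradle between -0.006 and 0.006 m and z of cartridge_yellow in the frame of cradle between -0.004 and 0.004 m and angle between the x axis of cartridge_yellow and the y axis of cradle, either way round below 0.12 rad and angle between cartridge_yellow's own z axis and vertical below 0.08 rad and y of pointer in the frame of red_mark between -0.003 and 0.003 m), for 0.2 s.
At the end, for the whole second after the job is handed in: Yellow cartridge flat in the cradle (6 mm off centre each way, 4 mm in height, 0.12 rad), released and at rest; pointer within 3 mm of the red clip's middle, carriage still; blue and white cartridges flat within 30 mm of their starts (all of step 2 and contact force between the fingers and cartridge_yellow below 0.1 N and distance of each of cartridge_blue, cartridge_white from where it was at the start of the episode below 0.03 m and angle between each of cartridge_blue, cartridge_white's own z axis and vertical below 0.1 rad and linear speed of cartridge_yellow below 0.02 m/s and velocity of joint carriage between -0.002 and 0.002 m/s); the robot touches nothing.
It fails at once if a bystander is moved more than 25 mm (distance of any of dropper_bottle, kitchen_timer, yellow_vial, infusion_bottle, teal_carton from where it was at the start of the episode above 0.025 m).
It fails at once if the blue or white cartridge is lifted out of the magazine (height (world z) of any of cartridge_blue, cartridge_white above 0.03 m).
It also fails if it takes over 72 s, if anything falls off the work surface, if the arm or the gripper's body presses on something with over 40 N, if the wrist force passes 120 N, or if a joint passes its speed limit or range.

## Working session

There is one attempt and no reset: what is moved stays moved. The work goes in short steps, Python scripts to look and compute and a tool call to move; the robot and the scene stay as the last step left them, time stands still between calls to the robot, and variables do not carry over. Pictures are saved under pics/ and viewed, at most 10 in all, crops included, and the job is handed in when it is done.

Besides the shell and the picture viewer there is one more tool, called after "Call:" in YAML: its name, and indented under it one key for each argument. arm_command: Moves the arm, as the interface text tells. Its arguments: {"type":"object","properties":{"targets":{"type":"string"},"squeeze":{"type":"number"}},"required":["targets"]}

```bash
mkdir -p pics; ls; python3 - <<'E'
from plant import readout, eyes, arm
import cv2,numpy as np
print(readout.get_obs())
for n in ("top","side"):
    c=eyes.capture(n); cv2.imwrite(f"pics/{n}0.png",c["frame"][:,:,::-1]); np.savez(f"{n}.npz",**c)
    print(n,c["mtx"].round(1).tolist(),c["R"].round(4).tolist(),c["t"].round(4).tolist())
E
```

```text
pics
{'t': 0.0, 'joint_pos': array([ 1.05697807,  0.3992046 ,  0.04502003,  1.53791457, -0.01870249,
        1.20688675, -0.05070419]), 'joint_vel': array([-0.0015705 ,  0.00042512,  0.00049257, -0.00108064,  0.00022276,
       -0.00085927,  0.00069817]), 'joint_efforts': array([-9.29098605e-04, -4.75126791e+01,  1.36454768e+00, -2.54220933e+01,
        1.15064217e-02,  9.31768853e-03,  1.44899116e-05]), 'position': array([ 0.26173096, -0.59426761,  0.23023966]), 'orientation': array([-3.13960499e+00,  1.30247745e-04,  4.14937530e-01]), 'force': array([ 0.243469  , -0.91885913,  0.56508444]), 'torque': array([0.02298956, 0.01489835, 0.01683499]), 'grasp_force': 0.0, 'finger_gap': 0.08550494841298584}
top [[469.7, 0.0, 280.3], [0.0, 469.7, 208.9], [0.0, 0.0, 1.0]] [[-0.019, -0.9998, 0.0082], [-0.9945, 0.0181, -0.1031], [0.1029, -0.0101, -0.9946]] [-0.0749, 0.6253, 1.5452]
side [[511.3, 0.0, 280.6], [0.0, 511.3, 205.5], [0.0, 0.0, 1.0]] [[-0.9485, -0.3167, 0.0011], [-0.1578, 0.4697, -0.8686], [0.2746, -0.8241, -0.4955]] [0.5642, 0.2302, 1.1334]
```

View pics/top0.png

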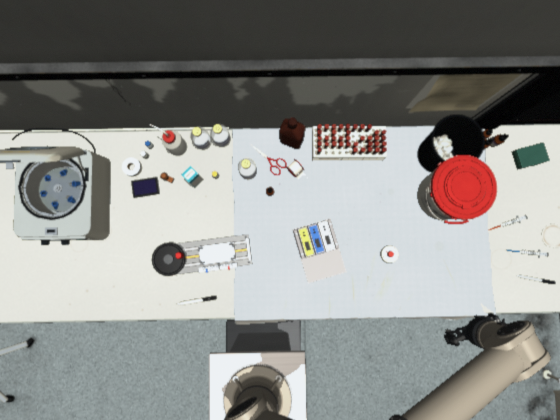

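View pics/side0.png

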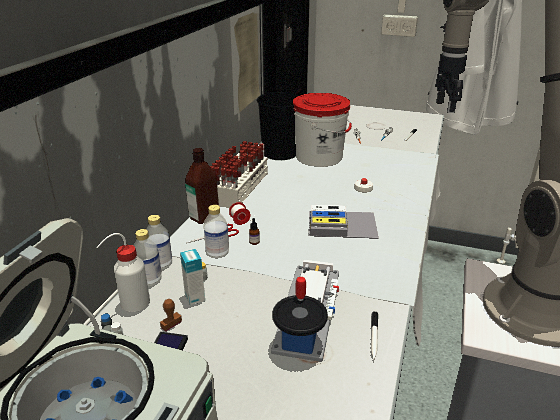

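The top view shows the yellow cartridge at the left of the row, about (306,241), with the apron below it. The stage lies at about (150–250, 235–272), with the wheel at (169,259) and the handle at (178,256). I'll take a magnified crop.

```bash
cat > h.py <<'E'
import numpy as np,cv2
def load(n): return np.load(f"{n}.npz")
def px2w(c,u,v,z):
    d=c["R"].T@(np.linalg.inv(c["mtx"])@[u,v,1.]); o=-c["R"].T@c["t"]
    return o+d*(z-o[2])/d[2]
def w2px(c,X):
    p=c["mtx"]@(c["R"]@np.asarray(X)+c["t"]); return p[:2]/p[2]
E
python3 - <<'E'
import cv2
f=cv2.imread("pics/top0.png")
a=cv2.resize(f[215:285,145:345],None,fx=4,fy=4,interpolation=cv2.INTER_CUBIC)
g=cv2.imread("pics/side0.png")
b=cv2.resize(g[190:365,250:400],None,fx=1.8,fy=1.8,interpolation=cv2.INTER_CUBIC)
import numpy as np
o=np.zeros((600,800,3),np.uint8);o[:280]=a;o[283:283+b.shape[0],:b.shape[1]]=b[:317]
cv2.imwrite("pics/crop0.png",o)
E
```

```text
(no output)
```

View pics/crop0.png

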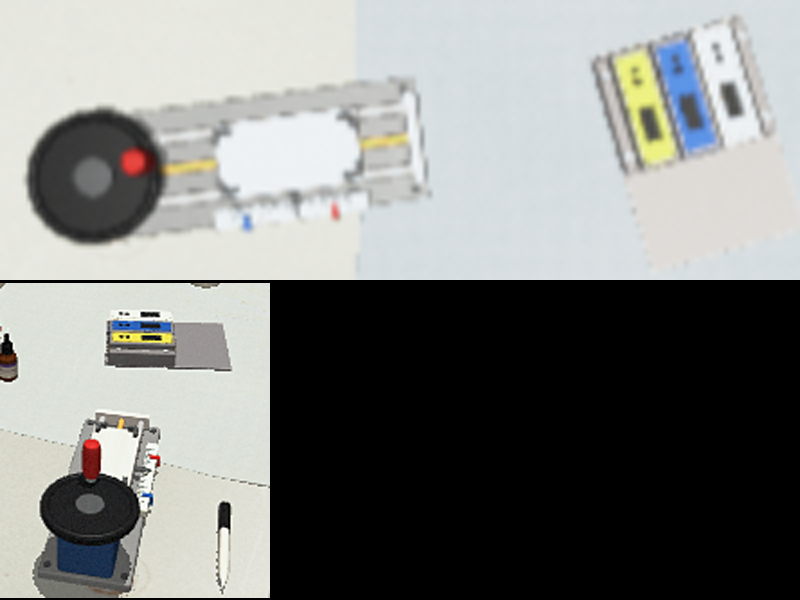

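```bash
python3 - <<'E'
from h import *
c=load("top"); P=lambda u,v,z:px2w(c,145+u/4,215+v/4,z)
Y=np.array([P(*p,.034) for p in [(612,55),(645,48),(680,157),(645,168)]]);print("yellow",Y.round(3).tolist(),Y.mean(0))
d=(Y[0]+Y[1]-Y[2]-Y[3])/2;print("len",np.linalg.norm(d),"yaw",np.arctan2(d[1],d[0]))
M=np.array([P(*p,.03) for p in [(592,58),(740,15)]]);print(M)
for n,p in dict(wheel=(93,177,.094),handle=(134,160,.142),red=(335,212,.024),blue=(247,222,.024),ptr=(296,200,.025),cradle=(289,153,.04)).items(): print(n,P(*p).round(4))
r,b=P(335,212,.024),P(247,222,.024);d=b-r;print("sep",np.linalg.norm(d),"yaw",np.arctan2(-d[0],d[1]))
w,k=P(93,177,.094),P(289,153,.04);d=w-k;print(np.linalg.norm(d),np.arctan2(-d[0],d[1]))
E
```

```text
yellow [[0.556, -0.144, 0.034], [0.561, -0.172, 0.034], [0.47, -0.199, 0.034], [0.462, -0.17, 0.034]] [ 0.51220338 -0.17121923  0.034     ]
len 0.09642217360607998 yaw 0.27370430572162235
[[ 0.55398345 -0.12770056  0.03      ]
 [ 0.5878252  -0.25282746  0.03      ]]
wheel [0.4627 0.2742 0.094 ]
handle [0.4751 0.2317 0.142 ]
red [0.43   0.0889 0.024 ]
blue [0.4231 0.1621 0.024 ]
ptr [0.4405 0.1212 0.025 ]
cradle [0.4794 0.1249 0.04  ]
sep 0.07352165707408667 yaw 0.09336301964562892
0.1596039299941503 0.1114619636203242
```

The yellow cartridge is at about (0.512, −0.171) with yaw 0.27. I'm moving above its +x end with the fingers shut.

Call:
arm_command:
  targets: "0.98 -0.58 0 0 0 0 1;0.98 -0.58 0 0 0 0 1;0.98 -0.58 0 0 0 0 1;0.98 -0.58 0 0 0 0 1;0.98 -0.58 0 0 0 0 1"

```text
t: 0.52
position: [0.3286, -0.5011, 0.2308]
orientation: [-3.141, 0.0, 0.415]
force: [-0.3, 0.1, -0.1]
finger_gap: 0.0253
grasp_force: 0.0
```

Call:
arm_command:
  targets: "0.98 -0.58 0 0 0 0 1;0.98 -0.58 0 0 0 0 1;0.98 -0.58 0 0 0 0 1;0.98 -0.58 0 0 0 0 1;0.98 -0.58 0 0 0 0 1"

```text
t: 0.93
position: [0.3949, -0.4085, 0.2309]
orientation: [-3.141, 0.0, 0.415]
force: [1.3, 0.6, 0.8]
finger_gap: 0.0002
grasp_force: 0.0
```

Call:
arm_command:
  targets: "0.98 -0.58 0 0 0 0 1;0.98 -0.58 0 0 0 0 1;0.98 -0.58 0 0 0 0 1;0.98 -0.58 0 0 0 0 1;0.98 -0.58 0 0 0 0 1"

```text
t: 1.35
position: [0.4611, -0.316, 0.2309]
orientation: [-3.141, 0.001, 0.415]
force: [-0.4, -0.7, -0.7]
finger_gap: -0.0002
grasp_force: 0.0
```

Call:
arm_command:
  targets: "0.98 -0.58 0 0 0 0 1;0.98 -0.58 0 0 0 0 1;0.98 -0.58 0 0 0 0 1;0.98 -0.58 0 0 0 0 1;0.98 -0.58 0 0 0 0 1"

```text
t: 1.77
position: [0.5274, -0.2235, 0.2309]
orientation: [-3.141, 0.001, 0.415]
force: [-0.3, 0.3, 0.1]
finger_gap: 0.0002
grasp_force: 0.0
```

Call:
arm_command:
  targets: "0.98 -0.58 0 0 0 0 1;0.98 -0.58 0 0 0 0 1;0.98 -0.58 0 0 0 0 1;0.98 -0.58 0 0 0 1 1;0 0 0 0 0 1 1"

```text
t: 2.18
position: [0.5827, -0.1442, 0.2308]
orientation: [-3.138, -0.002, 0.28]
force: [0.0, 0.9, -0.2]
finger_gap: -0.0001
grasp_force: 0.0
```

```bash
python3 - <<'E'
from plant import readout, eyes, arm
import cv2,numpy as np
c=eyes.capture("wrist"); o=readout.get_obs();np.savez("w1.npz",**c)
print(o["t"],o["position"],o["orientation"],o["finger_gap"],-c["R"].T@c["t"])
cv2.imwrite("pics/w1.png",c["frame"][:,:,::-1])
E
```

```text
2.2333 [ 0.58139846 -0.14686821  0.2307253 ] [-3.13974877e+00 -2.66393339e-04  2.75173704e-01] -0.00011396432877138964 [ 0.66407084 -0.12187678  0.3731148 ]
```

View pics/w1.png

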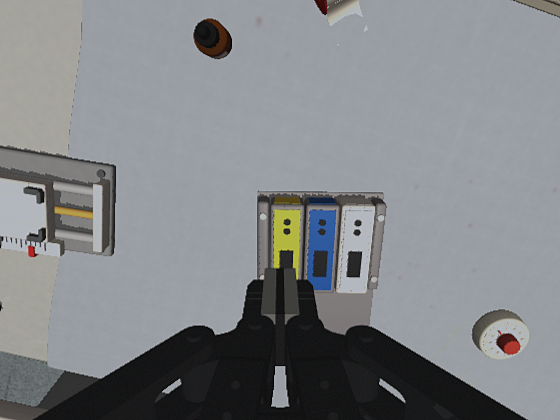

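The wrist view shows the row square to the tool. The top of the yellow cartridge has its far corners at (273,205) and (300,205), and the magazine's far edge runs from (258,192) to (383,192).

```bash
python3 - <<'E'
from h import *
c=load("w1")
f=c["frame"].astype(int);m=((f[...,0]>150)&(f[...,1]>140)&(f[...,2]<110)).astype(np.uint8);m[:180]=0;m[300:]=0;m[:,:230]=0
ys,xs=np.where(m); 
for r in range(195,270,6):
    k=xs[ys==r]; print(r,(k.min(),k.max()) if len(k) else None,end=' ')
a,b=px2w(c,273,205,.034),px2w(c,300,205,.034);print("\nend",a,b)
d=b-a;print(np.linalg.norm(d),np.arctan2(d[0],-d[1]))
l,r=px2w(c,258,192,.004),px2w(c,383,192,.004);d=r-l;print(l,r,np.linalg.norm(d),np.arctan2(d[0],-d[1]))
yaw=.27;ax=np.array([np.cos(yaw),np.sin(yaw),0]);ay=np.array([-ax[1],ax[0],0])
e=(a+b)/2; t=np.array([.5814,-.1469,0]); print("end rel tcp x,y(mag)",(e-t)@ax,(e-t)@ay)
m0=(l+r)/2-.095*ax; print("mag",m0,"yellow from mag",m0+.04*ax+.0355*ay)
E
```

```text
195 None 201 None 207 None 213 (np.int64(274), np.int64(299)) 219 (np.int64(274), np.int64(299)) 225 (np.int64(274), np.int64(299)) 231 (np.int64(274), np.int64(299)) 237 (np.int64(274), np.int64(299)) 243 (np.int64(274), np.int64(298)) 249 (np.int64(274), np.int64(298)) 255 (np.int64(274), np.int64(298)) 261 (np.int64(274), np.int64(298)) 267 (np.int64(274), np.int64(298)) 
end [ 0.558821   -0.14352442  0.034     ] [ 0.56618666 -0.16913466  0.034     ]
0.026648403241762167 0.28004760932552264
[ 0.55904597 -0.12623339  0.004     ] [ 0.59566093 -0.2536286   0.004     ] 0.1325526183511861 0.27986893873064816
end rel tcp x,y(mag) -0.020726734607326908 -0.004047716042111921
mag [ 0.48579522 -0.21527048  0.004     ] yellow from mag [ 0.51487709 -0.17038736  0.004     ]
```

Call:
arm_command:
  targets: "0.25 0.21 1 0 0 -0.07 1;0 0 1 0 0 0 1;0 0 1 0 0 0 1;0 0 1 0 0 0 1;0 0 1 0 0 0 1"

```text
t: 2.65
position: [0.5854, -0.1542, 0.13]
orientation: [3.141, 0.001, 0.28]
force: [-0.6, -0.5, -0.5]
finger_gap: -0.0002
grasp_force: 0.0
```

Call:
arm_command:
  targets: "0 0 1 0 0 0 1;0 0 1 0 0 0 1;0 0 1 0 0 0 1;0 0 1 0 0 0 1;0 0 0.8 0 0 0 1"

```text
t: 3.07
position: [0.5847, -0.1541, 0.0334]
orientation: [-3.141, 0.002, 0.28]
force: [-0.3, -1.1, -0.1]
finger_gap: -0.0002
grasp_force: 0.0
```

Call:
arm_command:
  targets: "0 0 0.9 0 0 0 1;0 0 0 0 0 0 1"

```text
t: 3.23
position: [0.5825, -0.1535, 0.0135]
orientation: [-3.139, 0.007, 0.28]
force: [-1.7, -1.4, -0.4]
finger_gap: -0.0
grasp_force: 0.0
```

```bash
python3 - <<'E'
from plant import readout, eyes, arm
import cv2,numpy as np
c=eyes.capture("wrist"); o=readout.get_obs();np.savez("w2.npz",**c)
print(o["t"],o["position"],o["orientation"],o["force"])
cv2.imwrite("pics/w2.png",c["frame"][:,:,::-1])
E
```

```text
3.2833 [ 0.58377398 -0.15369239  0.01528113] [-3.13973701  0.00486116  0.2802294 ] [0.24491943 0.84870251 0.60290437]
```

View pics/w2.png

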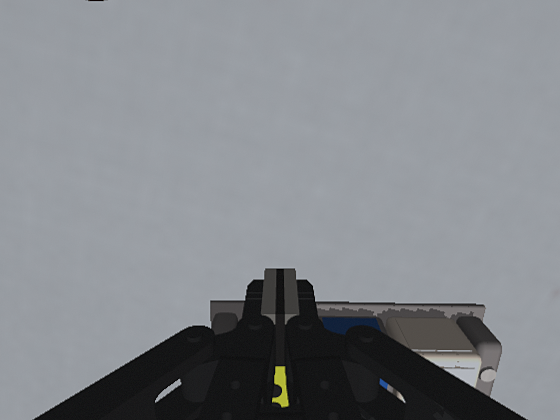

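The fingertips are down behind the cartridge (cols 264–296). The rail is on their left (213–238) and blue on their right (from about 322). I'll check the sideways alignment before pushing.

```bash
python3 - <<'E'
from h import *
c=load("w2");t=np.array([.58377,-.15369,.01528]);yaw=.28;ax=np.array([np.cos(yaw),np.sin(yaw),0]);ay=np.array([-ax[1],ax[0],0])
print("tcp px",w2px(c,t))
for n,u,v,z in [("plateL",211,301,.004),("plateR",485,305,.004),("railL?",238,316,.024),("blueL",322,318,.034),("blueR",379,318,.034),("railR",474,317,.024)]:
    d=px2w(c,u,v,z)-t;print(n,(d@ax).round(4),(d@ay).round(4))
cv2.imwrite("pics/w2c.png",cv2.resize(c["frame"][285:420,200:500,::-1],None,fx=2.6,fy=2.6))
E
```

```text
tcp px [280.18990477 288.31258958]
plateL -0.0139 0.0337
plateR -0.0159 -0.0997
railL? -0.0083 0.0181
blueL -0.0021 -0.0166
blueR -0.0021 -0.0392
railR -0.0086 -0.083
```

View pics/w2c.png

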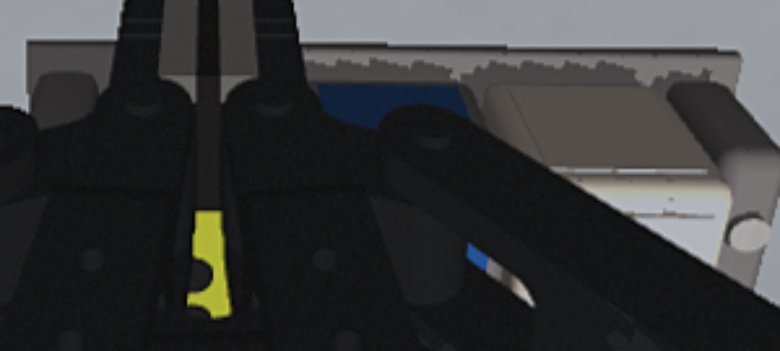

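Call:
arm_command:
  targets: "0 -0.13 0 0 0 0 1;-0.4 0 0 0 0 0 1;-0.4 0 0 0 0 0 1;-0.4 0 0 0 0 0 1;-0.4 0 0 0 0 0 1"

```text
t: 3.7
position: [0.5544, -0.1602, 0.0183]
orientation: [3.14, -0.001, 0.28]
force: [0.5, -0.2, 0.6]
finger_gap: -0.0
grasp_force: 0.3
```

Call:
arm_command:
  targets: "-0.4 0 0 0 0 0 1;-0.4 0 0 0 0 0 1;-0.4 0 0 0 0 0 1;-0.4 0 0 0 0 0 1;-0.4 0 0 0 0 0 1"

```text
t: 4.12
position: [0.5155, -0.1709, 0.0174]
orientation: [3.141, -0.0, 0.28]
force: [0.4, 0.3, -0.2]
finger_gap: 0.0001
grasp_force: 0.3
```

Call:
arm_command:
  targets: "-0.4 0 0 0 0 0 1;-0.2 0 0 0 0 0 1;0.5 0 0 0 0 0 1;0 0 -1 0 0 0 1;0 0 -1 0 0 0 1"

```text
t: 4.53
position: [0.5145, -0.1702, 0.0567]
orientation: [-3.14, 0.002, 0.281]
force: [0.1, 0.1, 0.6]
finger_gap: -0.0
grasp_force: 0.0
```

Call:
arm_command:
  targets: "0 0 -1 0 0 0 -1;0 0 -1 0 0 0 -1;0 0 -1 0 0 0 -1;0 0 -1 0 0 0 -1;0 0 0 0 0 0 -1"

```text
t: 4.95
position: [0.5183, -0.1714, 0.1415]
orientation: [3.137, -0.007, 0.281]
force: [0.0, -0.1, -0.5]
finger_gap: 0.0605
grasp_force: 0.0
```

```bash
python3 - <<'E'
from plant import readout, eyes, arm
import cv2,numpy as np
c=eyes.capture("top");np.savez("top2.npz",**c); w=eyes.capture("wrist"); o=readout.get_obs();np.savez("w3.npz",**w)
print(o["t"],o["position"],o["orientation"],o["force"],o["finger_gap"])
a=cv2.resize(c["frame"][205:285,260:360,::-1],None,fx=4,fy=4,interpolation=cv2.INTER_CUBIC)
im=np.zeros((420,800,3),np.uint8); im[:320,:400]=a; im[:,400:]=w["frame"][:,80:480,::-1]
cv2.imwrite("pics/m3.png",im)
E
```

```text
5.05 [ 0.51554127 -0.17087789  0.13786963] [ 3.14065738e+00 -1.65066947e-03  2.80820360e-01] [-0.3189431   0.25911798  0.37988945] 0.07475197005711415
```

View pics/m3.png

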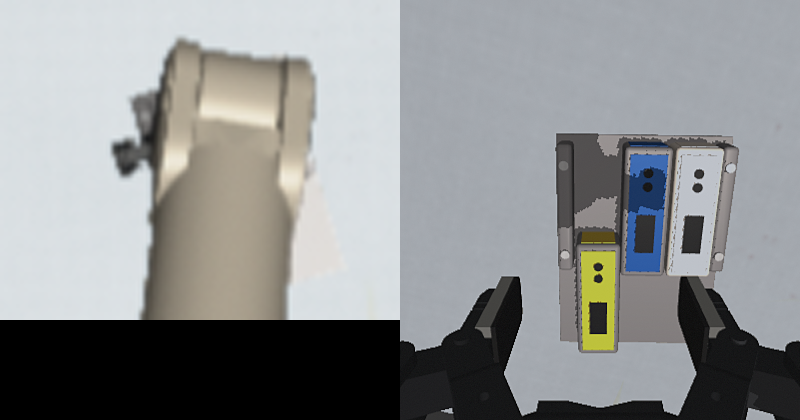

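The cartridge slid out straight. In wrist pixels its top spans cols 258–298 and rows 243–352, and blue and white stayed put.

```bash
python3 - <<'E'
from h import *
from plant import readout
c=load("w3");t=readout.get_obs()["position"];yaw=.281;ax=np.array([np.cos(yaw),np.sin(yaw),0]);ay=np.array([-ax[1],ax[0],0])
Q=np.array([px2w(c,*p,.034) for p in [(257.5,243),(298,243),(298,352),(257.5,352)]])
k=Q.mean(0);d=(Q[0]+Q[1]-Q[2]-Q[3])/2
print("c",k,"len",np.linalg.norm(d),"wid",np.linalg.norm(Q[0]-Q[1]),"yaw",np.arctan2(d[1],d[0]),"rel",(k-t)@ax,(k-t)@ay)
f=c["frame"].astype(int);m=((f[...,0]>130)&(f[...,1]>120)&(f[...,2]<100)).astype(np.uint8)
n,l,s,_=cv2.connectedComponentsWithStats(m);i=1+s[1:,4].argmax();ct=max(cv2.findContours((l==i).astype(np.uint8),0,2)[0],key=len)
print(s[i],cv2.minAreaRect(ct))
b=m*0+((f[...,2]>120)&(f[...,0]<90)).astype(np.uint8);print([px2w(c,*p,.034)-0 for p in [(321,274),(264,134)]])
E
```

```text
c [ 0.4465568  -0.19026954  0.034     ] len 0.09892523704716127 wid 0.030286469514612824 yaw 0.27815466439777287 rel -0.07165642948604335 0.0004994616544022196
[ 261  251   34   99 2566] ((277.5, 300.0), (98.0, 33.0), 90.0)
[array([ 0.47834275, -0.21587103,  0.034     ]), array([ 0.56858258, -0.14574683,  0.034     ])]
```

Call:
arm_command:
  targets: "-0.9 0 0 0 0 0 -1;-0.9 0 0 0 0 0 -1;-0.9 0 0 0 0 0 -1;-0.88 0 0 0 0 0 -1;0 0 0 0 0 0 -1"
  squeeze: 50

```text
t: 5.47
position: [0.4411, -0.1918, 0.1354]
orientation: [-3.139, 0.006, 0.277]
force: [-0.9, -0.5, -0.3]
finger_gap: 0.0855
grasp_force: 0.0
```

Call:
arm_command:
  targets: "0 0 1 0 0 0 -1;0 0 1 0 0 0 -1;0 0 1 0 0 0 -1;0 0 1 0 0 0 -1;0 0 1 0 0 0 -1"

```text
t: 5.88
position: [0.4459, -0.1902, 0.0355]
orientation: [-3.141, 0.0, 0.281]
force: [0.8, -0.3, -0.4]
finger_gap: 0.0852
grasp_force: 0.0
```

Call:
arm_command:
  targets: "0 0 0.7 0 0 0 -1;0 0 0.6 0 0 0 -1;0 0 0 0 0 0 -1"

```text
t: 6.13
position: [0.4438, -0.1894, 0.0082]
orientation: [-3.137, 0.005, 0.281]
force: [-0.5, 1.3, 0.5]
finger_gap: 0.0854
grasp_force: 0.0
```

Call:
arm_command:
  targets: "0 0 0 0 0 0 1;0 0 0 0 0 0 1;0 0 0 0 0 0 1;0 0 0 0 0 0 1;0 0 0 0 0 0 1"

```text
t: 6.55
position: [0.4466, -0.1913, 0.0123]
orientation: [3.14, -0.002, 0.28]
force: [0.4, 0.1, 0.3]
finger_gap: 0.033
grasp_force: 51.1
```

Call:
arm_command:
  targets: "0 0 0 0 0 0 1;0 0 -0.5 0 0 0 1;0 0 -1 0 0 0 1"

```text
t: 6.8
position: [0.4433, -0.1902, 0.0403]
orientation: [-3.138, 0.004, 0.28]
force: [-0.7, -0.7, -0.9]
finger_gap: 0.0329
grasp_force: 51.2
```

Call:
arm_command:
  targets: "0 0 -1 0 0 0 1;0 0 -1 0 0 0 1;0 0 -1 0 0 0 1;0 0 -1 0 0 0 1;0 0 -1 0 0 0 1"

```text
t: 7.22
position: [0.445, -0.1908, 0.1428]
orientation: [3.142, 0.0, 0.28]
force: [-0.8, -1.1, -0.4]
finger_gap: 0.033
grasp_force: 51.2
```

Call:
arm_command:
  targets: "0 0 -1 0 0 0 1;0.377 -0.916 0 0 0 0 1;0.377 -0.916 0 0 0 0 1;0.377 -0.916 0 0 0 0 1;0.377 -0.916 0 0 0 0 1"

```text
t: 7.63
position: [0.4538, -0.1114, 0.1619]
orientation: [3.141, -0.0, 0.28]
force: [0.1, 0.0, -0.5]
finger_gap: 0.0327
grasp_force: 51.3
```

Call:
arm_command:
  targets: "0.377 -0.916 0 0 0 0 1;0.377 -0.916 0 0 0 0 1;0.377 -0.916 0 0 0 0 1;0.377 -0.916 0 0 0 0 1;0.377 -0.916 0 0 0 0 1"

```text
t: 8.05
position: [0.4647, -0.0129, 0.1617]
orientation: [3.141, 0.0, 0.28]
force: [-0.0, -0.8, -1.2]
finger_gap: 0.033
grasp_force: 51.3
```

Call:
arm_command:
  targets: "0.377 -0.916 0 0 0 0 1;0.377 -0.916 0 0 0 0 1;0.377 -0.916 0 0 0 0 1;0.377 -0.916 0 0 0 0 1;0.377 -0.916 0 0 0 0 1"

```text
t: 8.47
position: [0.4756, 0.0854, 0.1617]
orientation: [3.141, 0.0, 0.28]
force: [0.3, 0.3, -0.6]
finger_gap: 0.0325
grasp_force: 51.3
```

Call:
arm_command:
  targets: "0.377 -0.916 0 0 0 0 1;0.377 -0.916 0 0 0 0 1;0 0 0 0 0 -1 1;0 0 0 0 0 -1 1;0 0 0 0 0 -1 1"

```text
t: 8.88
position: [0.4799, 0.1244, 0.1616]
orientation: [3.141, 0.001, 0.494]
force: [-0.0, -0.9, -0.3]
finger_gap: 0.033
grasp_force: 51.2
```

Call:
arm_command:
  targets: "0 0 0 0 0 -1 1;0 0 0 0 0 -1 1;0 0 0 0 0 -1 1;0 0 0 0 0 -1 1;0 0 0 0 0 -1 1"

```text
t: 9.3
position: [0.4799, 0.1238, 0.1616]
orientation: [3.141, 0.001, 0.842]
force: [-0.1, 0.5, -0.9]
finger_gap: 0.0333
grasp_force: 51.2
```

Call:
arm_command:
  targets: "0 0 0 0 0 -1 1;0 0 0 0 0 -1 1;0 0 0 0 0 -1 1;0 0 0 0 0 -1 1;0 0 0 0 0 -1 1"

```text
t: 9.72
position: [0.48, 0.1238, 0.1616]
orientation: [3.142, 0.001, 1.191]
force: [-0.0, 0.1, 0.0]
finger_gap: 0.0332
grasp_force: 51.2
```

Call:
arm_command:
  targets: "0 0 0 0 0 -1 1;0 0 0 0 0 -1 1;0 0 0 0 0 -1 1;0 0 0 0 0 -1 1;0 0 0 0 0 -1 1"

```text
t: 10.13
position: [0.4799, 0.1237, 0.1616]
orientation: [-3.141, 0.001, 1.54]
force: [-0.0, 1.0, -1.5]
finger_gap: 0.0329
grasp_force: 51.2
```

Call:
arm_command:
  targets: "0 0 0 0 0 -1 1;0 0 0 0 0 -1 1;0 0 0 0 0 0 1"

```text
t: 10.38
position: [0.48, 0.1237, 0.1616]
orientation: [-3.141, 0.001, 1.677]
force: [0.3, -1.0, -1.1]
finger_gap: 0.0332
grasp_force: 51.2
```

```bash
python3 - <<'E'
from plant import readout, eyes, arm
import cv2,numpy as np
w=eyes.capture("wrist"); c=eyes.capture("side"); o=readout.get_obs();np.savez("w4.npz",**w);np.savez("side2.npz",**c)
print(o["t"],o["position"],o["orientation"],o["joint_pos"],o["finger_gap"])
im=np.zeros((560,800,3),np.uint8); im[:420,:560]=w["frame"][:,:,::-1]; im[:540,560:]=cv2.resize(c["frame"][210:390,280:360,::-1],None,fx=3,fy=3)
cv2.imwrite("pics/m4.png",im)
E
```

```text
10.4833 [0.48021094 0.12382783 0.16149336] [-3.14149500e+00  5.31779632e-04  1.67440979e+00] [ 0.21592305  0.23674931 -0.63360583  1.96462099  0.16726645  0.99163496
 -0.39281489] 0.032992350376117016
```

View pics/m4.png

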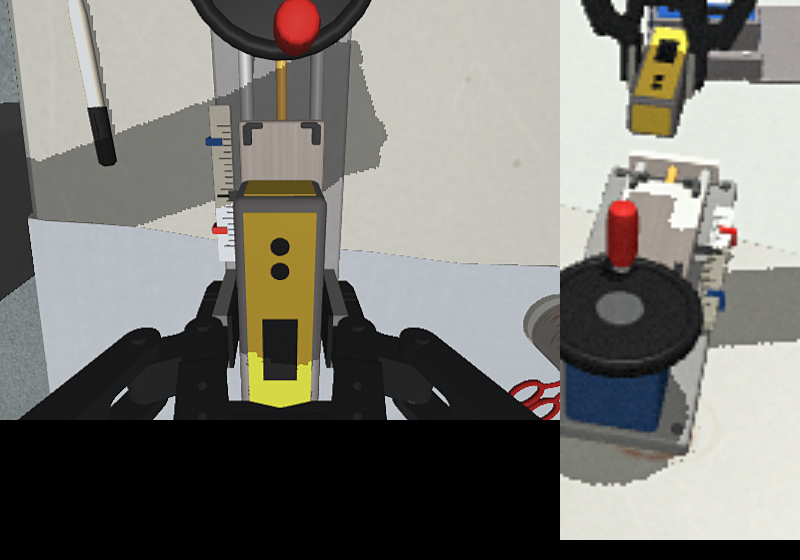

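The wrist view shows the +y corner posts at about (253,130) and (312,130). The pointer is near (224,196), the red clip at (219,230) and the blue clip at (213,142). I'll measure these numerically.

```bash
python3 - <<'E'
from h import *
c=load("w4");g=c["frame"].astype(int).sum(2)//3
print("posts");
for r in range(117,150): print(r,''.join('#' if v<75 else '+' if v<110 else '.' for v in g[r,234:330]))
print("ptr")
for r in range(186,206): print(r,' '.join(f"{v:3d}" for v in g[r,210:240]))
f=c["frame"].astype(int)
m=(f[...,0]>130)&(f[...,1]<70);m[:210]=0;m[250:]=0;m[:,250:]=0
b=(f[...,2]>90)&(f[...,0]<70);b[:125]=0;b[160:]=0;b[:,250:]=0;b[:,:190]=0
for n,q in(("red",m),("blue",b)):
    ys,xs=np.where(q);print(n,xs.min(),xs.max(),ys.min(),ys.max(),len(xs))
E
```

```text
posts
117 ++++++++++........++++++++++++++++++++++++#++++...+++++++++++++++++++++++++#+++........+++++++++
118 +++++++++.........++++++++++++++++++++++++#++++...+++++++++++++++++++++++++#+++........+++++++++
119 +++++++++........+++++++++++++++++++++++++#++++++++++++++++++++++++++++++++++++++....+++++++++++
120 ++++++++++++++++++++++++++++++++++++++++++++++++++++++++++++++++++++++++++++++++++++++++++++++++
121 +++++++++++++++++++++++++.++++++++++++++++++++++++++++++++++++.......+++++++++++++......++++++++
122 ++++++......++++++++++++++++.......................................++#############++......++++++
123 +++++.......+###############+......................................#################......++++++
124 ++++#......+#################......................................#################++....++++++
125 ++++#....+###################.....................................+###################+...++++++
126 +++++....####################.....................................+####################...++++++
127 +++++...+###################+......................................#############
[... 4070 characters left out ...]
  45  49  52  64  68  72  75  79
201 105 199 188 183 187 152 151 155 154 155 156 155 156 157 157 161 117 102 104 108 109 110 114  86  58  70  74  76  79  81
202 179 200 203 203 207 153 151 154 155 155 156 156 157 157 157 159 151 151 153 153 152 151 159  93  56  71  76  76  80  82
203 200 198 196 198 204 145 149 155 155 156 157 156 158 157 158 156 156 157 158 157 153 215 194  84  55  71  76  78  80  83
204 195 196 195 196 203 150 154 154 154 155 156 155 155 157 155 153 210 163 150 149 145 232 203  84  56  72  76  80  82  84
205 194 196 196 197 204 151 154 155 155 155 153 150 149 149 151 151 231 224 220 222 220 244 175  71  62  73  76  79  83  86
red 212 226 227 233 89
blue 205 221 138 145 118
```

```bash
python3 - <<'E'
from h import *
c=load("w4");t=np.array([.48021,.12383,.1615])
ptr=px2w(c,218,195.6,.025);red=px2w(c,219,230,.024);blue=px2w(c,213,141.5,.024)
d=blue-red;yr=np.arctan2(-d[0],d[1]);print("ptr",ptr,"red",red,"blue",blue,"sep",np.linalg.norm(d))
l,r=px2w(c,251.5,136,.04),px2w(c,311.3,136,.04);e=r-l
l2,r2=px2w(c,262,128.3,.047),px2w(c,301,127.5,.047)
yp=np.arctan2(e[1],e[0]);print("post gap",np.linalg.norm(e),"yaw marks",yr,"posts",yp,np.arctan2(*(r2-l2)[1::-1]))
# edges of carriage floor & stage over long span
a,b=px2w(c,234+7.3,127,.04),px2w(c,234+7.8,143,.04);print("left edge yaw",np.arctan2(-(a-b)[0],(a-b)[1]))
for yaw in(.09,.10,.11):
    sx=np.array([np.cos(yaw),np.sin(yaw),0]);sy=np.array([-sx[1],sx[0],0])
    cx=((l+r)/2)@sx; cy=((l2+r2)/2)@sy-.0545
    C=cx*sx+cy*sy; print(yaw,"cradle",C[:2],"rel tcp stage x,y",(C-t)@sx,(C-t)@sy,"ptr rel cradle y",(ptr-C)@sy,"red-ptr",(red-ptr)@sy,"blue-ptr",(blue-ptr)@sy)
E
```

```text
ptr [0.43140353 0.12125368 0.025     ] red [0.43358777 0.0911896  0.024     ] blue [0.42525747 0.16378669 0.024     ] sep 0.07307346214142921
post gap 0.043110736782023575 yaw marks 0.11424732124211931 posts 0.1057340689019705 0.1257720152315052
left edge yaw 0.10314027088850167
0.09 cradle [0.48114749 0.12746533] rel tcp stage x,y 0.001260437938165949 0.003536356481198253 ptr rel cradle y -0.0017155989605948984 red-ptr -0.030138713375910137 blue-ptr 0.042913268683119156
0.1 cradle [0.48162631 0.12751133] rel tcp stage x,y 0.0017767578414831617 0.003521538374214069 ptr rel cradle y -0.0012124751212272012 red-ptr -0.030131939322279536 blue-ptr 0.042934106493768776
0.11 cradle [0.48210472 0.12756147] rel tcp stage x,y 0.002292900070496676 0.003500918161743553 ptr rel cradle y -0.0007037800807742607 red-ptr -0.030122152099826573 blue-ptr 0.042950650929547314
```

Call:
arm_command:
  targets: "0.15 0.1 0 0 0 -0.065 1;0 0 1 0 0 0 1;0 0 1 0 0 0 1;0 0 1 0 0 0 1;0 0 1 0 0 0 1"

```text
t: 10.9
position: [0.4824, 0.1275, 0.0807]
orientation: [3.141, 0.0, 1.68]
force: [-0.4, 0.3, -0.5]
finger_gap: 0.0331
grasp_force: 51.3
```

Call:
arm_command:
  targets: "0 0 0.75 0 0 0 1;0 0 0.4 0 0 0 1;0 0 0.3 0 0 0 1;0 0 0.2 0 0 0 1;0 0 0 0 0 0 1"

```text
t: 11.32
position: [0.4826, 0.1277, 0.0487]
orientation: [3.141, 0.0, 1.681]
force: [0.4, 0.0, -0.4]
finger_gap: 0.0329
grasp_force: 51.2
```

```bash
python3 - <<'E'
from plant import readout, eyes, arm
import cv2,numpy as np
w=eyes.capture("wrist"); c=eyes.capture("side"); o=readout.get_obs();np.savez("w5.npz",**w)
print(o["t"],o["position"],o["orientation"],o["force"],o["finger_gap"])
im=np.zeros((540,800,3),np.uint8); im[:420,:440]=w["frame"][:,60:500,::-1]; im[:540,440:]=cv2.resize(c["frame"][230:365,270:360,::-1],None,fx=4,fy=4)
cv2.imwrite("pics/m5.png",im)
E
```

```text
11.4167 [0.48294641 0.1276341  0.04898061] [ 3.13984437e+00 -7.39287765e-05  1.68084532e+00] [0.33811244 0.26256355 0.34134351] 0.03330593332931926
```

View pics/m5.png

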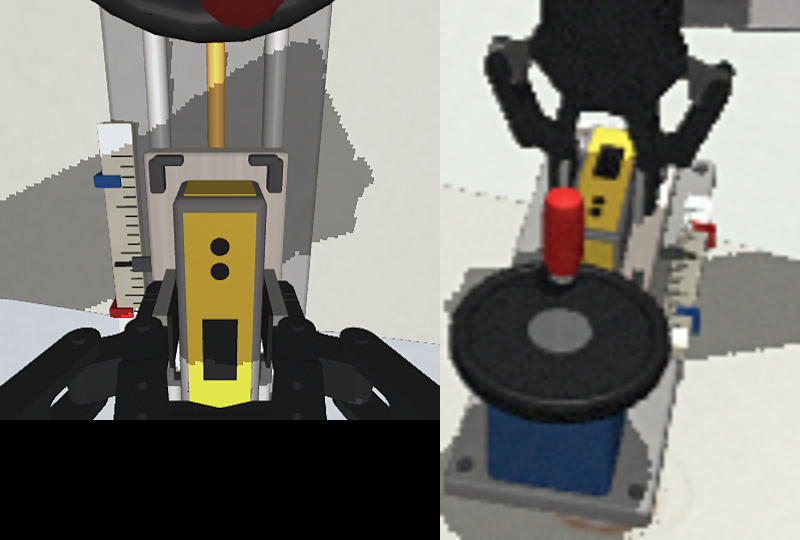

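The cartridge is inside the posts. Its +y end underside is at row ~181, and the post inner edge is at row ~165 (cols 212 and 310). I'll check the margin along the stage.

```bash
python3 - <<'E'
from h import *
c=load("w5");g=c["frame"].astype(int).sum(2)//3
print("col280",[(r,int(g[r,280])) for r in range(146,204,1)])
print("post col 225",[(r,int(g[r,225])) for r in range(148,172)],[(r,int(g[r,335])) for r in range(148,172)])
for r in (182,186):print("row",r,' '.join(map(str,g[r,205:350])))
E
```

```text
col280 [(146, 117), (147, 103), (148, 92), (149, 94), (150, 92), (151, 90), (152, 112), (153, 144), (154, 153), (155, 157), (156, 162), (157, 166), (158, 168), (159, 168), (160, 168), (161, 168), (162, 168), (163, 168), (164, 168), (165, 168), (166, 168), (167, 168), (168, 167), (169, 168), (170, 168), (171, 167), (172, 167), (173, 167), (174, 168), (175, 167), (176, 167), (177, 167), (178, 171), (179, 158), (180, 101), (181, 65), (182, 69), (183, 73), (184, 73), (185, 71), (186, 72), (187, 72), (188, 73), (189, 71), (190, 72), (191, 72), (192, 71), (193, 65), (194, 124), (195, 113), (196, 71), (197, 63), (198, 74), (199, 83), (200, 89), (201, 91), (202, 92), (203, 93)]
post col 225 [(148, 94), (149, 89), (150, 93), (151, 94), (152, 113), (153, 153), (154, 96), (155, 28), (156, 41), (157, 61), (158, 68), (159, 68), (160, 68), (161, 68), (162, 66), (163, 67), (164, 60), (165, 46), (166, 153), (167, 177), (168, 146), (169, 131), (170, 133), (171, 134)] [(148, 95), (149, 89), (150, 94), (151, 93), (152, 117), (153, 152), (154, 102), (155, 37), (156, 45), (157, 62), (158, 71), (159, 73),
[... 389 characters left out ...]
 72 70 70 71 71 71 70 70 71 72 70 71 70 70 70 70 70 70 71 72 71 70 71 70 71 69 71 72 71 72 65 52 48 46 54 84 112 169 171 168 167 167 167 170 183 92 28 44 58 66 67 65 65 67 65 66 67 69 69 65 51 127 170 161 152 136 106 102 104
row 186 82 136 145 159 137 68 57 64 64 64 63 64 65 66 66 67 68 63 58 34 16 173 171 164 163 163 163 164 165 167 168 169 170 173 161 80 50 54 56 57 57 66 72 72 73 72 72 72 73 73 73 72 71 72 73 72 71 72 72 72 73 72 73 72 72 72 71 71 72 73 72 72 72 72 72 72 72 72 72 72 72 71 71 73 72 72 72 71 72 71 72 73 72 71 72 72 72 72 72 72 71 72 71 73 73 71 73 74 62 56 56 55 55 44 116 169 170 167 166 171 185 75 16 48 59 66 65 64 65 65 65 66 66 67 68 63 46 157 169 158 152 112 103 104 104
```

```bash
python3 - <<'E'
from h import *
c=load("w5");yaw=.108;sx=np.array([np.cos(yaw),np.sin(yaw),0]);sy=np.array([-sx[1],sx[0],0])
P=lambda u,v,z:px2w(c,u,v,z)
print("y gap",(P(225,165.6,.047)-P(280,180,.042))@sy,(P(225,165.6,.047)-P(280,180,.0415))@sy)
for z in(.041,.045):print("x gaps",(P(239.5,186,z)-P(225.5,186,.0405))@sx,(P(325.8,186,.0405)-P(318.8,186,z))@sx)
E
```

```text
y gap 0.007148100647947827 0.0072693312628318045
x gaps 0.00607832037726467 0.0030667014090339333
x gaps 0.006536724954635984 0.0035157322938406664
```

Call:
arm_command:
  targets: "0.13 -0.075 0 0 0 0 1;0 0 0.06 0 0 0 1;0 0 0 0 0 0 1;0 0 0 0 0 0 -1;0 0 0 0 0 0 -1"

```text
t: 11.83
position: [0.4807, 0.1299, 0.0474]
orientation: [3.141, 0.0, 1.681]
force: [1.0, -0.2, 0.2]
finger_gap: 0.0561
grasp_force: 0.0
```

Call:
arm_command:
  targets: "0 0 0 0 0 0 -1;0 0 0 0 0 0 -1;0 0 0 0 0 0 -1;0 0 -0.5 0 0 0 -1;0 0 -1 0 0 0 -1"

```text
t: 12.25
position: [0.4784, 0.1291, 0.0759]
orientation: [-3.137, 0.0, 1.681]
force: [0.3, -0.6, -0.3]
finger_gap: 0.0852
grasp_force: 0.0
```

Call:
arm_command:
  targets: "0 0 -1 0 0 0 -1;0 0 -1 0 0 0 -1;0 0 -1 0 0 0 -1;0 0 -1 0 0 0 -1;0 0 -1 0 0 0 -1"

```text
t: 12.67
position: [0.4802, 0.1298, 0.1788]
orientation: [3.141, 0.0, 1.681]
force: [0.1, -0.2, 0.6]
finger_gap: 0.0858
grasp_force: 0.0
```

Call:
arm_command:
  targets: "0 0 -1 0 0 0 -1;0 0 -1 0 0 0 -1;0 0 -1 0 0 0 -1;0 0 0 0 0 0 -1"

```text
t: 13.0
position: [0.4827, 0.1309, 0.2417]
orientation: [3.133, -0.001, 1.681]
force: [0.7, 0.2, 0.6]
finger_gap: 0.0852
grasp_force: 0.0
```

```bash
python3 - <<'E'
from plant import readout, eyes, arm
from h import *
w=eyes.capture("wrist"); o=readout.get_obs();np.savez("w6.npz",**w)
print(o["t"],o["position"],o["orientation"],o["force"],o["finger_gap"])
cv2.imwrite("pics/w6.png",w["frame"][:,:,::-1])
f=w["frame"].astype(int);m=((f[...,0]>110)&(f[...,1]<80)&(f[...,2]<80)).astype(np.uint8)
n,l,s,k=cv2.connectedComponentsWithStats(m);print([(a.tolist(),b.round(1).tolist()) for a,b in zip(s[1:],k[1:]) if a[4]>20])
y=((f[...,0]>120)&(f[...,1]>110)&(f[...,2]<110)).astype(np.uint8);n,l,s,k=cv2.connectedComponentsWithStats(y);print([(a.tolist(),b.round(1).tolist()) for a,b in zip(s[1:],k[1:]) if a[4]>100])
E
```

```text
13.05 [0.48167776 0.13041126 0.23970686] [ 3.13641241e+00 -1.50265488e-04  1.68098154e+00] [ 0.86401866 -0.76522118  0.64300504] 0.0858811361772421
[([555, 36, 5, 10, 30], [557.7, 40.7]), ([271, 41, 29, 27, 584], [284.6, 54.1]), ([221, 206, 12, 6, 61], [226.5, 208.0]), ([468, 336, 44, 23, 210], [489.0, 343.5]), ([483, 339, 33, 26, 151], [501.9, 352.7])]
[([261, 141, 30, 97, 2197], [275.8, 186.1]), ([533, 197, 18, 17, 230], [541.2, 205.4]), ([273, 241, 7, 27, 168], [276.3, 253.4])]
```

View pics/w6.png

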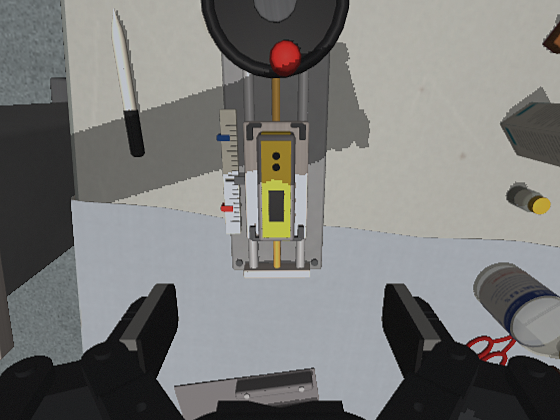

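The cartridge lies centred between all four posts. The handle top is at about (285,54), and the wheel rim spans cols 202–349 with its bottom at row 77. Next I'll compute the handle and axis.

```bash
python3 - <<'E'
from h import *
c=load("w6");yaw=.108;sx=np.array([np.cos(yaw),np.sin(yaw),0]);sy=np.array([-sx[1],sx[0],0]);t=np.array([.48168,.13041,.2397])
f=c["frame"].astype(int)
h=px2w(c,285.5,53.5,.142);ax=px2w(c,275.5,4,.094);bot=px2w(c,275.5,77,.094);ax2=bot+.054*sy
print("cam",-c["R"].T@c["t"],"handle",h,"axis",ax,ax2)
for a in(ax,ax2):
    d=h-a;print("r",np.hypot(d[0],d[1]),"theta",np.arctan2(d@sy,d@sx))
print("handle rel tcp: toolx(sy)",(h-t)@sy,"tooly(sx)",(h-t)@sx)
cr=(px2w(c,251,137,.04)+px2w(c,300,137,.04))/2
print("axis in cradle-line x",(ax2-np.array([.4815,.130,0]))@sx)
ptr=px2w(c,233,181,.025);red=px2w(c,226.5,208.3,.024);print("red-ptr",(red-ptr)@sy)
g=f.sum(2)//3;print([(r,int(g[r,233])) for r in range(174,190)])
Y=px2w(c,276,195,.07)
E
```

```text
cam [0.47367737 0.21350425 0.38391946] handle [0.4767209 0.2354071 0.142    ] axis [0.46657585 0.27103305 0.094     ] [0.46587243 0.27645975 0.094     ]
r 0.03704227636915706 theta -1.4013738262698383
r 0.042461857731449816 theta -1.4204444734079298
handle rel tcp: toolx(sy) 0.104919898604796 tooly(sx) 0.006387451784081935
axis in cradle-line x 0.0002504041018102695
red-ptr -0.029633321333761068
[(174, 177), (175, 103), (176, 182), (177, 218), (178, 174), (179, 88), (180, 36), (181, 109), (182, 195), (183, 216), (184, 122), (185, 168), (186, 198), (187, 195), (188, 201), (189, 120)]
```

Call:
arm_command:
  targets: "0.87 0.05 0 0 0 0 -1;0.87 0.05 0 0 0 0 -1;0.87 0.05 0 0 0 0 -1;0.87 0.05 0 0 0 0 -1;0.87 0.06 0 0 0 0 -1"

```text
t: 13.47
position: [0.4751, 0.2171, 0.2361]
orientation: [-3.14, 0.001, 1.681]
force: [0.8, 1.1, -0.6]
finger_gap: 0.0855
grasp_force: 0.0
```

Call:
arm_command:
  targets: "0.87 0.06 0 0 0 0 -1;0 0 0 0 0 0 -1;0 0 1 0 0 0 -1;0 0 1 0 0 0 -1;0 0 1 0 0 0 -1"

```text
t: 13.88
position: [0.475, 0.2332, 0.1758]
orientation: [-3.141, 0.001, 1.681]
force: [0.6, -0.5, -0.9]
finger_gap: 0.0851
grasp_force: 0.0
```

Call:
arm_command:
  targets: "0 0 1 0 0 0 -1;0 0 1 0 0 0 -1;0 0 0.8 0 0 0 -1;0 0 0.8 0 0 0 -1;0 0 0 0 0 0 -1"

```text
t: 14.3
position: [0.4726, 0.2315, 0.1014]
orientation: [-3.134, 0.003, 1.681]
force: [-1.0, -0.2, -0.4]
finger_gap: 0.0852
grasp_force: 0.0
```

Call:
arm_command:
  targets: "0 0 0 0 0 0 1;0 0 0 0 0 0 1;0 0 0 0 0 0 1;0 0 0 0 0 0 1;0 0 0 0 0 0 1"
  squeeze: 40

```text
t: 14.72
position: [0.4758, 0.2344, 0.1059]
orientation: [3.14, -0.0, 1.681]
force: [0.5, -0.6, 0.1]
finger_gap: 0.0258
grasp_force: 0.0
```

Call:
arm_command:
  targets: "0 0 0 0 0 0 1;0 0 0 0 0 0 1"

```text
t: 14.88
position: [0.4757, 0.2343, 0.1059]
orientation: [3.141, 0.0, 1.681]
force: [-1.1, -2.0, 5.4]
finger_gap: 0.0199
grasp_force: 39.4
```

```bash
python3 - <<'E'
import numpy as np
th=-1.448-np.arange(21)*np.pi/10
print(';'.join(f"{a:.3f} {b:.3f} 0 0 0 0 1" for a,b in zip(np.diff(43*np.sin(th))/20,np.diff(43*np.cos(th))/20)))
E
```

```text
0.023 -0.672 0 0 0 0 1;0.230 -0.632 0 0 0 0 1;0.414 -0.530 0 0 0 0 1;0.557 -0.376 0 0 0 0 1;0.646 -0.186 0 0 0 0 1;0.672 0.023 0 0 0 0 1;0.632 0.230 0 0 0 0 1;0.530 0.414 0 0 0 0 1;0.376 0.557 0 0 0 0 1;0.186 0.646 0 0 0 0 1;-0.023 0.672 0 0 0 0 1;-0.230 0.632 0 0 0 0 1;-0.414 0.530 0 0 0 0 1;-0.557 0.376 0 0 0 0 1;-0.646 0.186 0 0 0 0 1;-0.672 -0.023 0 0 0 0 1;-0.632 -0.230 0 0 0 0 1;-0.530 -0.414 0 0 0 0 1;-0.376 -0.557 0 0 0 0 1;-0.186 -0.646 0 0 0 0 1
```

Call:
arm_command:
  targets: "0.023 -0.672 0 0 0 0 1;0.230 -0.632 0 0 0 0 1;0.414 -0.530 0 0 0 0 1;0.557 -0.376 0 0 0 0 1;0.646 -0.186 0 0 0 0 1"

```text
t: 15.3
position: [0.4228, 0.2648, 0.1059]
orientation: [3.142, 0.003, 1.68]
force: [1.1, -2.4, 6.0]
finger_gap: 0.02
grasp_force: 40.8
```

```bash
cat > th.py <<'E'
from h import *
from plant import readout
o=readout.get_obs();d=o["position"]-np.array([.4658,.2765,0]);yaw=.108;sx=np.array([np.cos(yaw),np.sin(yaw),0]);sy=np.array([-sx[1],sx[0],0])
print(o["t"],o["position"],o["force"],o["finger_gap"],"r",np.hypot(d[0],d[1]),"theta",np.arctan2(d@sy,d@sx))
E
python3 th.py
```

```text
15.3 [0.422775   0.26478521 0.10588077] [ 1.10688525 -2.41584912  5.95588074] 0.019970801024922626 r 0.04459133234698361 theta -2.983758107763859
```

Forces are low and the wheel follows, so I'll go on with the turn.

Call:
arm_command:
  targets: "0.672 0.023 0 0 0 0 1;0.632 0.230 0 0 0 0 1;0.530 0.414 0 0 0 0 1;0.376 0.557 0 0 0 0 1;0.186 0.646 0 0 0 0 1"

```text
t: 15.72
position: [0.4548, 0.3179, 0.1059]
orientation: [-3.141, 0.003, 1.683]
force: [-2.0, -5.7, 10.1]
finger_gap: 0.0196
grasp_force: 41.1
```

Call:
arm_command:
  targets: "-0.023 0.672 0 0 0 0 1;-0.230 0.632 0 0 0 0 1;-0.414 0.530 0 0 0 0 1;-0.557 0.376 0 0 0 0 1;-0.646 0.186 0 0 0 0 1"

```text
t: 16.13
position: [0.5058, 0.2878, 0.1059]
orientation: [-3.14, -0.002, 1.682]
force: [-4.6, 1.8, 6.6]
finger_gap: 0.0201
grasp_force: 40.9
```

Call:
arm_command:
  targets: "-0.672 -0.023 0 0 0 0 1;-0.632 -0.230 0 0 0 0 1;-0.530 -0.414 0 0 0 0 1;-0.376 -0.557 0 0 0 0 1;-0.186 -0.646 0 0 0 0 1"

```text
t: 16.55
position: [0.4764, 0.2345, 0.1059]
orientation: [3.138, -0.002, 1.68]
force: [2.0, 3.0, 2.5]
finger_gap: 0.0196
grasp_force: 40.4
```

Call:
arm_command:
  targets: "0.023 -0.672 0 0 0 0 1;0.230 -0.632 0 0 0 0 1;0.414 -0.530 0 0 0 0 1;0.557 -0.376 0 0 0 0 1;0.646 -0.186 0 0 0 0 1"

```text
t: 16.97
position: [0.4227, 0.2649, 0.1059]
orientation: [3.141, 0.003, 1.68]
force: [1.5, -1.8, 7.3]
finger_gap: 0.0195
grasp_force: 40.9
```

Call:
arm_command:
  targets: "0.672 0.023 0 0 0 0 1;0.632 0.230 0 0 0 0 1;0.530 0.414 0 0 0 0 1;0 0 0 0 0 0 1;0 0 0 0 0 0 1"

```text
t: 17.38
position: [0.4334, 0.3057, 0.1059]
orientation: [3.139, -0.002, 1.682]
force: [1.3, 1.7, 6.2]
finger_gap: 0.0194
grasp_force: 40.8
```

```bash
python3 th.py; python3 - <<'E'
from h import *
from plant import eyes
yaw=.108;sx=np.array([np.cos(yaw),np.sin(yaw),0]);sy=np.array([-sx[1],sx[0],0])
for n in("top","side"):
    c=eyes.capture(n);np.savez(n+"7.npz",**c)
    for q,p in(("ptr_if_done",[.4336,.0912,.025]),("red",[.4336,.0912,.024])): print(n,q,w2px(c,p))
    u,v=np.round(w2px(c,[.4336,.0912,.024])).astype(int)
    f=cv2.resize(c["frame"][v-14:v+15,u-18:u+19,::-1],None,fx=14,fy=14,interpolation=cv2.INTER_CUBIC)
    cv2.imwrite(f"pics/{n}7.png",f)
a,b=cv2.imread("pics/top7.png"),cv2.imread("pics/side7.png");cv2.imwrite("pics/m7.png",np.vstack([a[:300],b[:300]]))
E
```

```text
17.3833 [0.43340632 0.30572725 0.10591596] [1.26526782 1.69596526 6.16133871] 0.019382676313507697 r 0.043630065841550957 theta 2.2995348396371207
top ptr_if_done [228.02343001 266.92494749]
top red [228.05420641 266.91902147]
side ptr_if_done [335.00398348 285.7780801 ]
side red [334.98037553 286.1250249 ]
```

Call:
arm_command:
  targets: "0.376 0.557 0 0 0 0 1;0.186 0.646 0 0 0 0 1;0 0 0 0 0 0 1;0 0 0 0 0 0 1"

```text
t: 17.82
position: [0.4566, 0.3182, 0.1059]
orientation: [3.139, -0.001, 1.681]
force: [1.6, -0.4, 6.0]
finger_gap: 0.0193
grasp_force: 40.9
```

```bash
python3 th.py
```

```text
17.8167 [0.45663592 0.31816306 0.10590532] [ 1.60366658 -0.39891496  6.0044831 ] 0.019304131884794302 r 0.04265900522281797 theta 1.6793055002185089
```

Call:
arm_command:
  targets: "0 0 0 0 0 0 -1;0 0 0 0 0 0 -1;0 0 0 0 0 0 -1;0 0 0 0 0 0 -1;0 0 -1 0 0 0 -1"

```text
t: 18.23
position: [0.4525, 0.3154, 0.1215]
orientation: [-3.134, 0.004, 1.681]
force: [0.1, -1.2, -0.8]
finger_gap: 0.0788
grasp_force: 0.0
```

Call:
arm_command:
  targets: "0 0 -1 0 0 0 -1;0 0 -1 0 0 0 -1;0 0 -1 0 0 0 -1;0 0 -1 0 0 0 -1;0 0 -1 0 0 0 -1"

```text
t: 18.65
position: [0.4547, 0.3176, 0.2256]
orientation: [-3.141, 0.001, 1.681]
force: [0.2, 0.9, 0.2]
finger_gap: 0.0854
grasp_force: 0.0
```

Call:
arm_command:
  targets: "-1 0 -0.5 0 0 0 -1;-1 0 0 0 0 0 -1;-1 0 0 0 0 0 -1;-1 0 0 0 0 0 -1;-1 0 0 0 0 0 -1"

```text
t: 19.07
position: [0.4658, 0.2174, 0.2347]
orientation: [-3.141, 0.0, 1.681]
force: [0.9, 0.4, -0.4]
finger_gap: 0.0853
grasp_force: 0.0
```

Call:
arm_command:
  targets: "-1 0 0 0 0 0 -1;-1 0 0 0 0 0 -1;-1 0 0 0 0 0 -1;-1 0.5 0 0 0 0 -1;-1 0.5 0 0 0 0 -1"

```text
t: 19.48
position: [0.4966, 0.1203, 0.2348]
orientation: [-3.141, 0.001, 1.682]
force: [-0.4, 0.5, 0.1]
finger_gap: 0.0854
grasp_force: 0.0
```

Call:
arm_command:
  targets: "0 0 0 0 0 0 -1;0 0 0 0 0 0 -1"

```text
t: 19.65
position: [0.4972, 0.1201, 0.2345]
orientation: [-3.14, -0.0, 1.678]
force: [0.5, 0.9, -1.6]
finger_gap: 0.0853
grasp_force: 0.0
```

```bash
python3 - <<'E'
from h import *
from plant import eyes,readout
o=readout.get_obs();print(o["t"],o["position"])
c=eyes.capture("wrist");np.savez("w8.npz",**c)
f=c["frame"].astype(int);g=f.sum(2)//3
u,v=np.round(w2px(c,[.4336,.0912,.024])).astype(int);print("red expected",u,v)
for r in range(v-14,v+15):
    print(r,' '.join("%4s"%(("R" if f[r,k,0]>f[r,k,1]+60 else "")+str(g[r,k])) for k in range(u-10,u+22)))
y=((f[...,0]>120)&(f[...,1]>110)&(f[...,2]<110)).astype(np.uint8);n,l,s,k=cv2.connectedComponentsWithStats(y);print([(a.tolist(),b.round(1).tolist()) for a,b in zip(s[1:],k[1:]) if a[4]>100])
E
```

```text
19.65 [0.49716222 0.12005855 0.2345143 ]
red expected 214 199
185  171  172  171  173  173  174  174  148  191  195  194  193  193  193  194  196  189  176  179  178  177  179  198   89   55  132  136  134   99  178  196  194
186  172  172  173  172  173  172  175  132  190  195  194  193  193  194  194  195  197  198  200  199  198  202  213   93   55  132  136  135   97  178  196  195
187  171  172  173  172  173  173  174  122  189  196  194  195  196  199  201  200  202  201  202  200  202  203  215   96   56  132  137  135   97  175  196  194
188  173  173  172  172  172  172  173  150  192  195  194  196  171  145  141  142  143  143  142  144  143  145  158   75   57  135  138  135  120  174  195  194
189  171  173  173  173  172  173  174  135  191  195  194  195  187  145  138  140  140  141  139  140  141  143  154   75   59  139  144  141  133  178  196  194
190  173  173  173  172  172  171  175  121  188  195  194  194  196  186  186  187  187  188  186  187  187  190  201   95   59  100  102   99   89  174  197  194
191  173  172  172  172  173  173  174  157  193  195 
[... 3105 characters left out ...]
  155  182  193  194  194  195  196  198  201  202  202  203  203  202  203  214  112   63   69  134  135  128  176  195
211  166  168  168  168  168  167  167  167  165  182  194  194  194  196  171  170  145  142  142  142  141  139  170  183  112   65   68  134  135  128  172  195
212  167  168  168  168  168  168  167  167  166  174  193  195  194  197  157  125  104  102  104  103  103  102  120  129  113   71   69  134  137  130  165  194
213  167  168  168  169  168  167  168  168  166  169  193  195  194  195  186  178  178  180  180  180  181  179  180  186  137   71   67  135  137  130  153  194
[([247, 163, 32, 95, 2171], [262.8, 207.2]), ([531, 187, 19, 18, 255], [539.6, 195.6])]
```

The black pointer (rows 198–199) sits within the red clip (rows 196–201), less than 1 mm off its middle. The cartridge rode along and the gripper is clear, so I'm handing in.

```bash
python3 -c "
from plant import arm
print(arm.finish_job())"
```

```text
the job is handed in; nothing more can be done
None
```

The job is handed in after about 20 s of arm time: the yellow cartridge is flat in the cradle and the pointer reads within about 1 mm of the red clip's middle; blue and white showed no movement when last viewed, and the hand-in returned no verdict.

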